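Zero the tape counter and mesh the reel hub onto its spindle

ROBOT

A 6-joint arm with a two-finger parallel gripper is mounted at the origin on the work surface. World frame = base frame: x ahead of the robot, y to its left, z up, the work surface at z = 0. Lengths are in mm, angles in degrees, forces in N, time in s.
With the tool pointing down it reaches from about 350 to 850 mm from the base axis. Payload 8.1 kg.
Tool frame: the origin (TCP) lies on the front face of the gripper's body, between the roots of the fingers; the fingertips stand r.finger_overhang ahead of it and the grasp point (between the pads) lies 54 mm ahead of it (r.finger_overhang is the distance from the TCP to the fingertips, in mm); y points along the fingers, z is the direction in which the jaws open and shut, and the axes are right-handed (so a half turn about y gives the same grasp; the last joint's range is limited). The gripper opens to 85 mm and grips with 20 to 120 N. Pads are 22 mm wide; open, the fingers measure 114 mm over their backs; the gripper's body (76 mm by 85 mm) begins 54 mm behind the grasp point. The pads swing forward as they close: fully open they stand 13 mm farther back than shut.
Start: joints at [-75.883, 7.471, 85.268, -0, 87.261, -4.893], TCP at [195.467, -567.273, 303.892] pointing down, gripper open.
Joint ranges: [-169.43, 169.43], [-51.17, 129.36], [1.28, 143.12], [-76.62, 256.62], [0, 156.53], [-152.29, 152.29]. Speed limits (degrees/s): [136.94, 136.94, 159.86, 180, 180, 180].

INTERFACE

Orientations are given as [roll, pitch, yaw] about the fixed x, y, z axes, in that order (R = Rz(yaw) Ry(pitch) Rx(roll)).
In Python, from bench import r gives the robot as it stands. The module is installed in compiled form; this text tells all that it offers.
- The arm moves only by the tool arm_command, never from a script. Its argument "increments" is a list of rows, each a list of 6 numbers: the shift along the tool's x, y, z in m, then the turn, a rotation vector about the tool's x, y, z in rad. In form: [[tx, ty, tz, wx, wy, wz], ...]. A call has exactly 10 rows; each row is the pose to reach, as a shift and turn from the pose commanded when the call began, along the tool's axes at that moment; what a row does not reach only later rows make up. A row lasts 1/8 s, in which the tool goes at most 62.5 mm and 10.7 degrees, less where a joint would pass 70% of its speed; a pose out of reach is approached as far as the arm can. A call with a gripper value outside its range is refused whole. "jaw" is the gripper's target within -1 to 1 (shut at 1, half-way at 0, fully open at -1), set as the call begins (left out, the last holds). The fingers move at their own pace and stop on an object; "force" is the grip in N (left out, the last holds). Time passes only in rows, so rows that repeat a pose let the fingers close, or fill a call up. It gives the time, the measured TCP pose, the force and the opening at its end, in the units of the state.
- r.sense(): the state, without advancing time (a new reading comes with each control period).
- r.snapshot(name): name is "scene" or "side" or "wrist"; returns the picture (420x560x3 uint8, red, green, blue); there is no depth.
- r.camera_model(name): a dict with "intrinsics" (3x3 intrinsics, pixels), "cam_to_world" (4x4, takes a point from camera to world coordinates). Camera axes: x right, y down, z forward; pixel columns grow to the right and rows downward; lengths in mm; the calibration is good to about 2 mm. The wrist camera is an equidistant fisheye: a pixel r from the principal point sees the ray r / f radians off the axis. A picture is of the moment at which its call begins: read the wrist's pose just before it. camera_model takes no time and is no camera call; for the wrist camera it gives the pose at the moment of the call.
- r.hand_in(): hands the job in, once; it reports no verdict.
Trained networks look in the newest picture that a camera, given by its name, has taken for a name from the list of things; names that differ only in an ending like _2 or _b are one class to them, and where a whole thing is asked for, a point or a joint stands for the part that bears it (a point fixed in the world has none). Each returns a list of dicts, best first, with "conf" (0 to 1); they miss things now and then, are a little off and sometimes report something else, mostly with a low value. They report only what shows in the picture. A call takes as long as a camera call. They do not tell look-alikes from the thing itself.
- r.trace(camera, target): "mask" (420x560 bool, what is visible of it) and "position" ([column, row] in pixels, amid what is visible of it).
- r.spot_point(camera, target): "position" ([column, row] in pixels: a listed point, or the origin of a listed thing).
The state is a dict: "time": time; "joint_pos": joint angles; "qd": joint speeds; "joint_efforts": joint torques, N m; "tool_pos": TCP position; "tcp_rot": TCP orientation; "ft_force": force on the tool from outside, world axes, zero at the start; "wrist_torque": the same for the moment, N m; "finger_gap": finger opening in mm.
Only numpy, scipy, OpenCV 4.12 (cv2) and the standard library are available. Lean on these libraries where they do the work, as an engineer would, in place of code of your own. Each camera call takes 0.05 s, during which the arm holds its last target.

TASK

Get the tape deck ready for a new reel: first turn the counter's reset knob anticlockwise (seen from above) back to its zero stop. Then take the aluminium reel hub with three slots in its bore, turn it until the slots mesh with the three lugs of the deck's bare spindle, slide it all the way down onto the sprung plate and press the plate down to its stop. Finish while still holding the hub pressed down there, do not let go, and leave all the other things where they are.

Things in the scene. Friction and masses are not known exactly. Their poses are not given: they have to be found in the camera images.
- hub: Loose bare aluminium reel hub, about 0.22 kg, upright on the table: collar 50 mm in diameter, 55 mm tall, with a foot flange 72 mm in diameter, 8 mm thick; grip the collar above the flange. Bore 20.4 mm wide, right through, with three radial slots (10.5 mm wide, reaching 19 mm from the axis) at 0, 120 and 240 degrees from its x axis. Origin: centre of the underside; z up.
- spindle_seat (a point): Point on the vertical axis of the deck's bare spindle (on the right seen from the robot; the left one carries a reel), at the top of its unpressed sprung plate, 74 mm above the table: a seated hub's origin comes here, 6 mm lower when pressed home. Pin 17 mm in diameter, tapered tip 36 mm above this point; lugs at 0, 120, 240 degrees from the point's x axis; z up.
- spindle (a joint): Angle of the bare steel spindle with its three lugs, rad, growing anticlockwise seen from above; a brake holds it, 0.5 N m turns it. The lugs are 7 mm wide, reach 16 mm from the axis and end 22 mm above the unpressed plate. At 0 a lug points along the deck's x.
- plate (a joint): Downward travel of the sprung round plate (72 mm in diameter, black rubber, round the bare spindle): 0 up, 0.006 m at its lower stop. The spring pushes up with 4 N at 0 and 10 N at the stop, so the hub's own weight does not move it.
- counter (a joint): Angle of the counter's reset knob, rad: 0 at the zero stop (pointer against the small steel stop post), growing clockwise seen from above; it starts at 0.8 to 1.4. Friction 0.05 N m; it stays where it is left.
- counter_grip (a point): Point on the vertical axis of the counter's reset knob, on the deck's near right corner, at the height to grip (96 mm above the table, 8 mm below the knob's top). The black knob has an upright bar grip 12 mm thick, 36 mm long, 26 mm tall; the point's x axis runs along it to the white pointer and turns with it; z up. Stop post: 26 mm from the axis, its top 23 mm below this point.
- deck: Tape deck lying flat, fixed, 280 mm (its x, away from the robot) by 340 mm (y), 60 mm high, aluminium top. Origin: centre of the underside. In its frame, mm: bare spindle x 30, y -85; counter knob x -95, y -95; reel 127 in diameter, top 28 above the deck, its pin 43, x 30, y 85; head cover 45 by 85, 26 tall, x -62, y 30.
- spacer: Plain aluminium spacer ring standing on the table beside the hub, 60 mm in diameter, 30 mm tall, with a round 42 mm bore and no slots; to be left alone. Origin: centre of the underside.
- tape_roll: Small white roll of splicing tape, 44 mm in diameter, 18 mm tall, lying on the deck's near left corner; leave alone. Origin: centre of the underside.
- mug: White mug, 80 mm wide, 95 mm tall, on the right; leave alone. Origin: centre of the underside.
- headphones: Headphones lying on the table at the far right, about 190 by 130 mm, 72 mm tall; leave alone. Origin: on the table amid them.
- screwdriver: Screwdriver 170 mm long lying near the robot; leave alone. Origin: under its middle.
- cases: Two stacked disc cases, 130 by 145 mm, 23 mm tall, near the robot on the left; leave alone. Origin: centre of the underside.
- pedal: Metal guitar pedal, 120 by 70 mm, 57 mm tall, on the left; leave alone. Origin: centre of the underside.
Things that resemble listed ones, but are neither listed nor needed, are in the scene too. Leave any black or red look-alike of the hub alone.

How it is judged (in metres and radians):
On the way, in this order (a step that is already met when the one before it is completed fails the run):
1. the counter's reset knob is back at its zero stop (value of joint counter below 0.09 rad), for 0.2 s.
2. the hub is meshed with the lugs and down on the sprung plate (horizontal distance between hub and spindle_seat below 0.004 m and angle between hub's own z axis and vertical below 0.07 rad and value of joint counter below 0.09 rad and z of hub in the frame of spindle_seat below 0.003 m), for 0.1 s.
At the end, for the whole second after the job is handed in: The counter's knob is within 0.09 rad of its zero stop; the hub stands on the bare spindle, its axis within 4 mm and 0.07 rad of the spindle's, meshed, pressing the sprung plate down by more than 4 of its 6 mm, and the fingers still hold or press it there, at rest (horizontal distance between hub and spindle_seat below 0.004 m and angle between hub's own z axis and vertical below 0.07 rad and value of joint counter below 0.09 rad and z of hub in the frame of spindle_seat below -0.003 m and value of joint plate above 0.004 m and contact force between the fingers and hub above 2 N and contact force between hub and plate above 3 N and linear speed of hub below 0.02 m/s); the arm keeps its last pose, push and grip.
It fails at once if the spacer ring, tape roll, mug, headphones, screwdriver, disc cases or pedal is moved by more than 30 mm (distance of any of spacer, tape_roll, mug, headphones, screwdriver, cases, pedal from where it was at the start of the episode above 0.03 m).
It also fails if it takes over 53 s, if anything falls off the work surface, if the arm or the gripper's body presses on something with over 40 N, if the wrist force passes 120 N, or if a joint passes its speed limit or range.

## Working session

There is one attempt and no reset: what is moved stays moved. The work goes in short steps, Python scripts to look and compute and a tool call to move; the robot and the scene stay as the last step left them, time stands still between calls to the robot, and variables do not carry over. Pictures are saved under pics/ and viewed, and the job is handed in when it is done.

Besides the shell and the picture viewer there is one more tool, called after "Call:" as name(argument=value, ...), one argument or row to a line, values as JSON. arm_command: Moves the arm, as the interface text tells. Its arguments: {"type":"object","properties":{"increments":{"type":"array","items":{"type":"array","items":{"type":"number"}}},"jaw":{"type":"number"},"force":{"type":"number"}},"required":["increments"]}

```bash
mkdir -p pics
cat > h.py <<'E'
import numpy as np, cv2
from bench import r
def snap(n,f):
    im=r.snapshot(n); cv2.imwrite('pics/'+f,im[:,:,::-1]); return im
def ray(cam,px):
    m=r.camera_model(cam) if isinstance(cam,str) else cam
    K=np.array(m["intrinsics"]);T=np.array(m["cam_to_world"])
    x=(px[0]-K[0,2])/K[0,0];y=(px[1]-K[1,2])/K[1,1]
    if cam=="wrist" or (isinstance(cam,dict) and cam.get("fish")):
        th=np.hypot(x,y); d=np.array([np.sin(th)*x/max(th,1e-9),np.sin(th)*y/max(th,1e-9),np.cos(th)])
    else: d=np.array([x,y,1.])
    return T[:3,3],T[:3,:3]@d
def atz(cam,px,z):
    o,d=ray(cam,px); return o+d*(z-o[2])/d[2]
def proj(cam,p):
    m=r.camera_model(cam);K=np.array(m["intrinsics"]);T=np.array(m["cam_to_world"])
    c=T[:3,:3].T@(np.array(p)-T[:3,3])
    if cam=="wrist":
        rr=np.hypot(c[0],c[1]);th=np.arctan2(rr,c[2]);x,y=c[0]/rr*th,c[1]/rr*th
    else: x,y=c[0]/c[2],c[1]/c[2]
    return np.array([K[0,0]*x+K[0,2],K[1,1]*y+K[1,2]])
E
python3 - <<'E'
from h import *
np.set_printoptions(precision=1,suppress=True)
print(r.sense(), r.finger_overhang)
for c in ["scene","side","wrist"]:
    m=r.camera_model(c);print(c,np.array(m["intrinsics"]),np.array(m["cam_to_world"]))
    snap(c,c+"0.png")
    for t in ["hub","spindle_seat","counter_grip","deck","spacer"]:
        print(t,[(np.round(d["position"]),round(d["conf"],2)) for d in r.spot_point(c,t)])
print(r.sense()["time"])
E
```

```text
{'time': 0.0, 'joint_pos': array([-75.9,   7.5,  85.3,   0. ,  87.3,  -4.9]), 'qd': array([ 0. ,  0. ,  0.1, -0.1,  0.1, -0. ]), 'joint_efforts': array([  0. , -56.9, -50.1,   0. ,   0. ,   0. ]), 'tool_pos': array([ 195.3, -566.9,  302.8]), 'tcp_rot': array([ -90.1,    0. , -161. ]), 'ft_force': array([ 0.7, -0. ,  0.1]), 'wrist_torque': array([0. , 0. , 0.1]), 'finger_gap': 85.2385876858284} 72.6
scene [[418.3   0.  274.2]
 [  0.  418.3 210.7]
 [  0.    0.    1. ]] [[  -0.     0.8   -0.6 1373.6]
 [   1.     0.    -0.    11.5]
 [   0.    -0.6   -0.8 1238.7]
 [   0.     0.     0.     1. ]]
hub [(array([204., 283.]), 0.92), (array([217., 250.]), 0.91), (array([184., 246.]), 0.89), (array([174., 220.]), 0.71)]
spindle_seat [(array([290., 244.]), 0.57)]
counter_grip [(array([290., 205.]), 0.39)]
deck [(array([312., 248.]), 0.93)]
spacer [(array([123., 250.]), 0.62), (array([208., 219.]), 0.54)]
side [[389.9   0.  279.4]
 [  0.  389.9 205.7]
 [  0.    0.    1. ]] [[ -0.9  -0.2   0.3 159.3]
 [ -0.4   0.5  -0.8 883.5]
 [  0.   -0.9  -0.5 667.6]
 [  0.    0.    0.    1. ]]
hub [(array([323., 180.]), 0.77), (array([277., 195.]), 0.66), (array([287., 180.]), 0.62), (array([249., 183.]), 0.57)]
spindle_seat [(array([234., 214.]), 0.84)]
counter_grip [(array([279., 213.]), 0.66)]
deck [(array([230., 249.]), 0.75), (array([317., 323.]), 0.38)]
spacer [(array([313., 196.]), 0.6)]
wrist [[325.2   0.  275.3]
 [  0.  325.2 212. ]
 [  0.    0.    1. ]] [[   0.3   -0.9   -0.3  275.3]
 [  -0.9   -0.3   -0.1 -540.1]
 [  -0.     0.3   -0.9  374.8]
 [   0.     0.     0.     1. ]]
hub []
spindle_seat []
counter_grip []
deck []
spacer []
0.9
```

View pics/scene0.png

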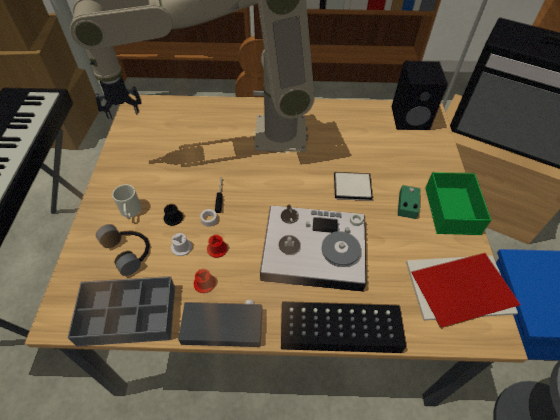

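View pics/side0.png

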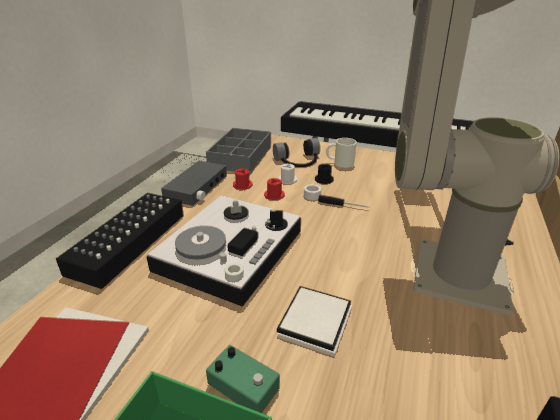

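View pics/wrist0.png

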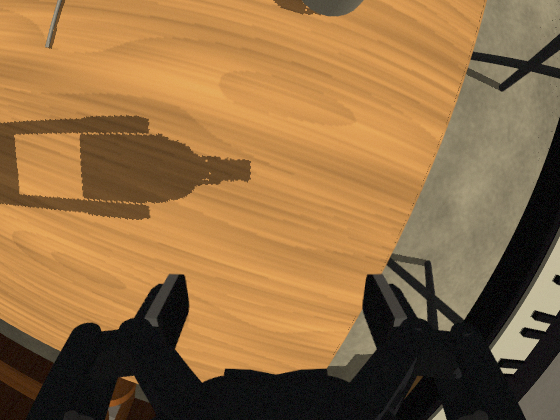

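Run:
```python
import cv2
im=cv2.imread('pics/scene0.png')
cv2.imwrite('pics/crop0.png',cv2.resize(im[180:310,110:310],None,fx=4,fy=4,interpolation=cv2.INTER_CUBIC))
```

```text
(no output)
```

View pics/crop0.png

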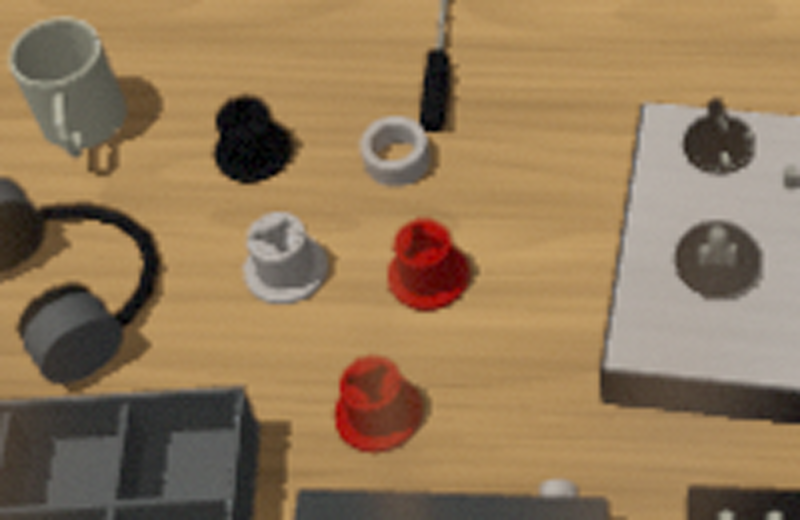

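Candidates: the silver hub with slots is at scene (180,243). The look-alikes are one black at (172,213) and two red at (217,245) and (204,281). The spacer is at (209,217). The crop confirms the silver one has the slotted bore. The knob is at (290,213) and the bare spindle at (289,243).

```bash
python3 - <<'E'
from h import *
np.set_printoptions(precision=1,suppress=True)
def tri(a,b):
    o1,d1=ray("scene",a);o2,d2=ray("side",b);d1/=np.linalg.norm(d1);d2/=np.linalg.norm(d2)
    A=np.stack([d1,-d2],1);s=np.linalg.lstsq(A,o2-o1,rcond=None)[0]
    p,q=o1+s[0]*d1,o2+s[1]*d2
    return (p+q)/2,np.linalg.norm(p-q)
print("hub",atz("scene",(184,246),0),atz("side",(287,180),0),tri((184,246),(287,180)))
print("spindle",atz("scene",(290,244),74),atz("side",(234,214),74))
print("knob",atz("scene",(290,205),96),atz("side",(279,213),96))
print("deck",atz("scene",(312,248),0),atz("side",(230,249),0))
for c,n in(("scene","scene0"),("side","side0")):
    im=cv2.imread(f'pics/{n}.png')
E
python3 - <<'E'
import cv2
a=cv2.imread('pics/scene0.png')[195:295,250:380]
b=cv2.imread('pics/side0.png')[185:310,140:310]
cv2.imwrite('pics/c1.png',cv2.resize(a,None,fx=6,fy=6,interpolation=cv2.INTER_CUBIC)[:600,:800])
cv2.imwrite('pics/c2.png',cv2.resize(b,None,fx=4.5,fy=4.5,interpolation=cv2.INTER_CUBIC))
E
```

```text
hub [ 592.5 -326.4    0. ] [ 593.  -326.1    0. ] (array([ 592.9, -326.2,    0.2]), np.float64(0.481637435121899))
spindle [620.2  42.5  74. ] [612.8  59.   74. ]
knob [473.6  40.6  96. ] [483.6  39.8  96. ]
deck [586.5 121.3   0. ] [597.4 123.3   0. ]
```

View pics/c1.png

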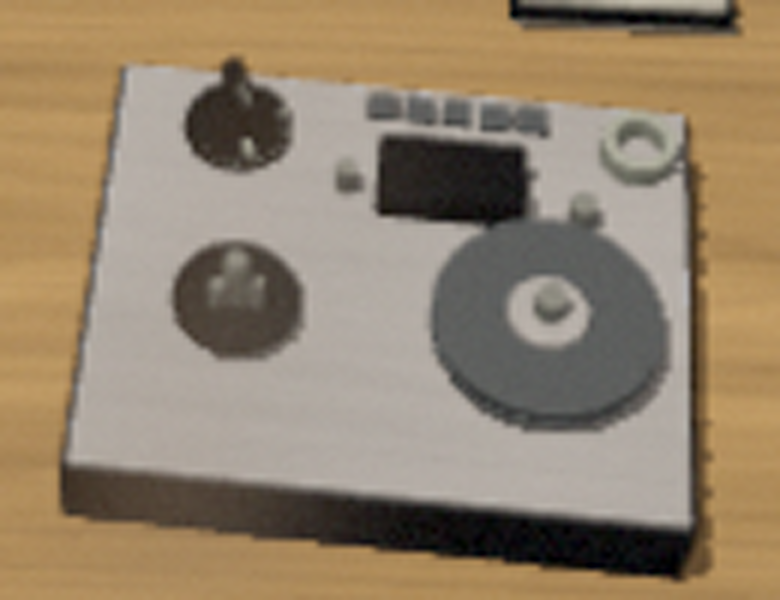

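View pics/c2.png

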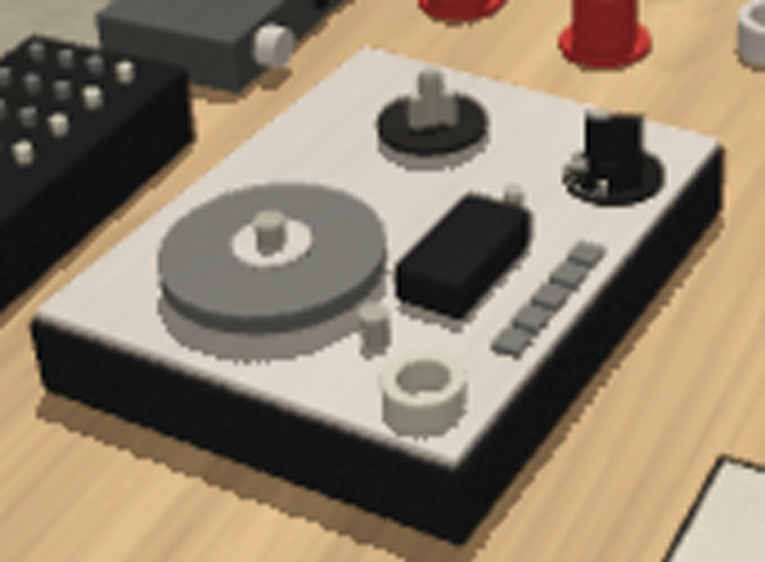

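Run:
```python
from h import *
np.set_printoptions(precision=1,suppress=True)
c=[atz("scene",p,60)[:2] for p in[(270.3,206.3),(364.7,213.9),(365.8,282.8),(260.8,272)]]
s=lambda x,y:(140+x/4.5,185+y/4.5)
d=[atz("side",s(*p),60)[:2] for p in[(722,145),(455,465),(35,320),(367,47)]]
loc=np.array([[-140,-170],[-140,170],[140,170],[140,-170]],float)
for q in(c,d):
    q=np.array(q);print(q)
    m=q.mean(0);H=loc.T@(q-m);yaw=np.arctan2(H[0,1]-H[1,0],H[0,0]+H[1,1])
    R=np.array([[np.cos(yaw),-np.sin(yaw)],[np.sin(yaw),np.cos(yaw)]])
    print("centre",m,np.degrees(yaw),"spin",m+R@[30,-85],"knob",m+R@[-95,-95], "res",(m+loc@R.T-q).round(1).tolist())
# spindle plate ellipse in scene
print("plate",atz("scene",(250+238/6,195+293/6),72),"knobdisc",atz("scene",(250+238/6,195+124/6),66))
```

```text
[[453.4 -28.8]
 [476.7 305.3]
 [748.  281.6]
 [720.1 -49.4]]
centre [599.6 127.2] -4.518919401502754 spin [622.8  40.1] knob [497.4  39.9] res [[-6.8, -2.4], [-3.3, 2.3], [4.5, 4.0], [5.6, -3.9]]
[[438.6 -14.7]
 [469.3 310.1]
 [733.9 291.4]
 [708.9 -43.4]]
centre [587.7 135.8] -4.917610209235441 spin [610.3  48.6] knob [484.9  49.3] res [[-5.0, -6.8], [-6.5, 7.1], [7.8, 1.8], [3.7, -2.1]]
plate [618.3  41.4  72. ] knobdisc [497.5  40.6  66. ]
```

Call:
arm_command(
  increments=[
    [-0.045,0,-0.044,0,0,0],
    [-0.089,0,-0.087,0,0,0],
    [-0.133,0,-0.131,0,0,0],
    [-0.177,0,-0.174,0,0,0],
    [-0.222,0,-0.218,0,0,0],
    [-0.266,0,-0.261,0,0,0],
    [-0.31,0,-0.305,0,0,0],
    [-0.355,0,-0.348,0,0,0],
    [-0.4,0,-0.392,0,0,0],
    [-0.443,0,-0.435,0,0,0],
  ],
)

```text
time: 2.15
tool_pos: [473.3, -9.6, 304.3]
tcp_rot: [-90.0, 0.1, -161.0]
ft_force: [0.8, -1.0, -0.1]
finger_gap: 85.6
```

Call:
arm_command(
  increments=[
    [-0.022,0,-0.022,0,0,0],
    [-0.045,0,-0.044,0,0,0],
    [-0.045,0,-0.044,0,0,0],
    [-0.045,0,-0.044,0,0,0],
    [-0.045,0,-0.044,0,0,0],
    [-0.045,0,-0.044,0,0,0],
    [-0.045,0,-0.044,0,0,0],
    [-0.045,0,-0.044,0,0,0],
    [-0.045,0,-0.044,0,0,0],
    [-0.045,0,-0.044,0,0,0],
  ],
)

```text
time: 3.4
tool_pos: [500.8, 44.6, 303.9]
tcp_rot: [-90.0, -0.0, -161.0]
ft_force: [0.3, -0.0, 0.7]
finger_gap: 85.6
```

Run:
```python
from h import *
np.set_printoptions(precision=1,suppress=True)
print(r.sense()["tool_pos"],r.sense()["tcp_rot"],r.sense()["joint_pos"])
im=snap("wrist","w1.png")
for t in ["spindle_seat","counter_grip"]:
    for d in r.spot_point("wrist",t): print(t,d["position"],d["conf"],atz("wrist",d["position"],74 if t[0]=="s" else 96))
```

```text
[500.8  44.6 303.9] [ -90.   -0. -161.] [ -0.8  -7.7 100.5   0.   87.3  70.2]
spindle_seat [321.1, 79.7] 0.73 [615.5  40.   74. ]
spindle_seat [278.4, 206.9] 0.39 [487.7  36.9  74. ]
counter_grip [277.8, 205.8] 0.7 [495.3  40.3  96. ]
```

View pics/w1.png

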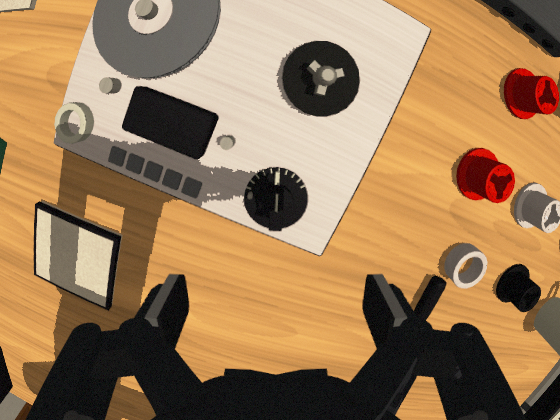

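```bash
cat >> h.py <<'E'
def rectify(im,cx,cy,z,half,s,f):
    # top-down map at height z: image up=+x, right=-y
    n=int(2*half*s);mx=np.zeros((n,n),np.float32);my=mx.copy()
    m=r.camera_model("wrist");K=np.array(m["intrinsics"]);T=np.array(m["cam_to_world"])
    j,i=np.meshgrid(np.arange(n),np.arange(n))
    P=np.stack([cx+half-i/s,cy+half-j/s,np.full((n,n),float(z))],-1)
    c=(P-T[:3,3])@T[:3,:3]
    rr=np.hypot(c[...,0],c[...,1]);th=np.arctan2(rr,c[...,2])
    out=cv2.remap(im,(K[0,0]*c[...,0]/rr*th+K[0,2]).astype(np.float32),(K[1,1]*c[...,1]/rr*th+K[1,2]).astype(np.float32),cv2.INTER_CUBIC)
    out=np.ascontiguousarray(out)
    cv2.imwrite('pics/'+f,out[:,:,::-1] if True else out);return out
E
python3 - <<'E'
from h import *
im=cv2.imread('pics/w1.png')[:,:,::-1]
a=rectify(im,495,40,104,35,5.5,'a.png')
b=rectify(im,615,40,96,45,8,'b.png')
n=max(a.shape[0],b.shape[0])
a=cv2.resize(a,(390,390));b=cv2.resize(b,(390,390))
cv2.imwrite('pics/ab.png',np.hstack([a,b])[:,:,::-1])
E
```

```text
(no output)
```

View pics/ab.png

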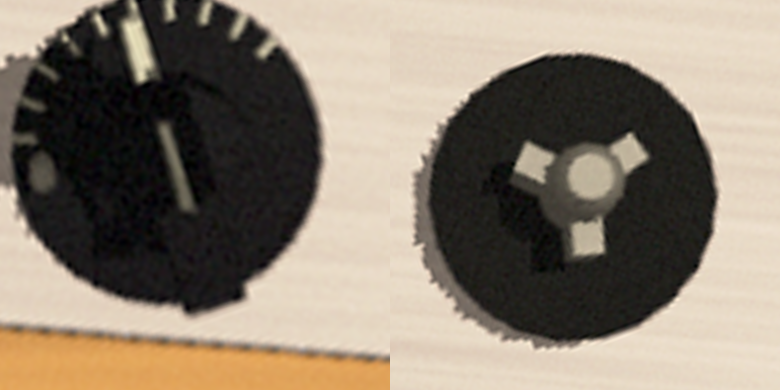

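Run:
```python
from h import *
im=cv2.imread('pics/w1.png')[:,:,::-1]
L=[rectify(im,497,40,66,35,5.6,'a.png'),rectify(im,615,41,74,45,4.35,'b.png')]
L=[cv2.resize(a,(391,391)) for a in L]
cv2.imwrite('pics/ab2.png',np.hstack(L)[:,:,::-1])
for a,s,c,h in((L[0],391/70,(497,40),35),(L[1],391/90,(615,41),45)):
    g=cv2.cvtColor(a,cv2.COLOR_RGB2GRAY);m=(g<75).astype(np.uint8)
    m=cv2.morphologyEx(m,cv2.MORPH_CLOSE,np.ones((25,25)))
    cs=max(cv2.findContours(m,0,2)[0],key=cv2.contourArea)
    (u,v),rad=cv2.minEnclosingCircle(cs);e=cv2.fitEllipse(cs)
    print((u,v),rad/s,e, "world",c[0]+h-v/s,c[1]+h-u/s,"ell",c[0]+h-e[0][1]/s,c[1]+h-e[0][0]/s,np.array(e[1])/s)
```

```text
(182.72930908203125, 228.18153381347656) 33.34883316703465 ((185.3194580078125, 220.97747802734375), (350.2151794433594, 355.0430603027344), 140.55165100097656) world 491.1490860180477 42.28631295206601 ell 492.4388146754116 41.822603425711314 [62.69836972 63.56269622]
(196.14906311035156, 186.58099365234375) 35.99133737861653 ((196.3666534423828, 186.84315490722656), (306.65631103515625, 308.9183654785156), 52.42988967895508) world 617.0529682130154 40.8505992840623 ell 616.9926241901525 40.80051455290421 [70.58585164 71.10652914]
```

View pics/ab2.png

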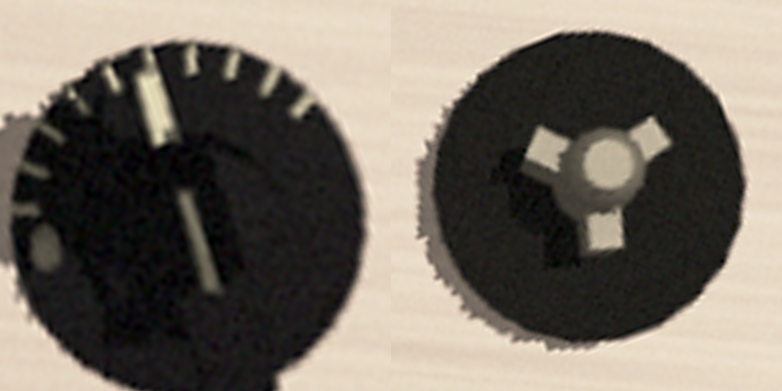

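Call:
arm_command(
  increments=[
    [0.005,0.02,0,0,0.02,0],
    [0.0095,0.05,0.0005,0,0.035,0],
    [0.0095,0.08,0.0005,0,0.035,0],
    [0.0095,0.105,0.0005,0,0.035,0],
    [0.0095,0.125,0.0005,0,0.035,0],
    [0.0095,0.14,0.0005,0,0.035,0],
    [0.0095,0.148,0.0005,0,0.035,0],
    [0.0095,0.151,0.0005,0,0.035,0],
    [0.0095,0.151,0.0005,0,0.035,0],
    [0.0095,0.151,0.0005,0,0.035,0],
  ],
  jaw=-0.2,
  force=50,
)

```text
time: 4.8
tool_pos: [492.5, 41.0, 153.7]
tcp_rot: [-90.0, 0.1, -163.0]
ft_force: [0.3, -1.0, -0.9]
finger_gap: 51.2
```

Call:
arm_command(
  increments=[
    [0,0,0,0,0,0],
    [0,0,0,0,0,0],
    [0,0,0,0,0,0],
    [0,0,0,0,0,0],
    [0,0,0,0,0,0],
    [0,0,0,0,0,0],
    [0,0,0,0,0,0],
    [0,0,0,0,0,0],
    [0,0,0,0,0,0],
    [0,0,0,0,0,0],
  ],
  jaw=1,
  force=50,
)

```text
time: 6.05
tool_pos: [492.1, 41.2, 153.3]
tcp_rot: [-90.0, 0.0, -163.0]
ft_force: [-1.9, 2.3, 5.7]
finger_gap: 10.8
```

Call:
arm_command(
  increments=[
    [0,0,0,0,-0.13,0],
    [0,0,0,0,-0.26,0],
    [0,0,0,0,-0.39,0],
    [0,0,0,0,-0.52,0],
    [0,0,0,0,-0.65,0],
    [0,0,0,0,-0.78,0],
    [0,0,0,0,-0.91,0],
    [0,0,0,0,-1.04,0],
    [0,0,0,0,-1.12,0],
    [0,0,0,0,-1.12,0],
  ],
)

```text
time: 7.3
tool_pos: [492.2, 41.1, 153.3]
tcp_rot: [-90.0, 0.0, -98.8]
ft_force: [-1.2, 1.6, 5.5]
finger_gap: 11.2
```

Run:
```python
from h import *
s=r.sense();print(s["wrist_torque"],s["ft_force"],s["tcp_rot"],s["finger_gap"],s["joint_pos"])
im=snap("wrist","w2.png");snap("side","s2.png")
```

```text
[0.28614009 0.28887706 0.10532003] [-1.24702817  1.63565761  5.54113423] [-8.99702164e+01  1.24047379e-02 -9.88382638e+01] 11.228269349628897 [-1.18025116e+00 -1.64211585e+00  1.11002532e+02  8.82581977e-03
  7.06084131e+01  7.65508779e+00]
```

View pics/w2.png

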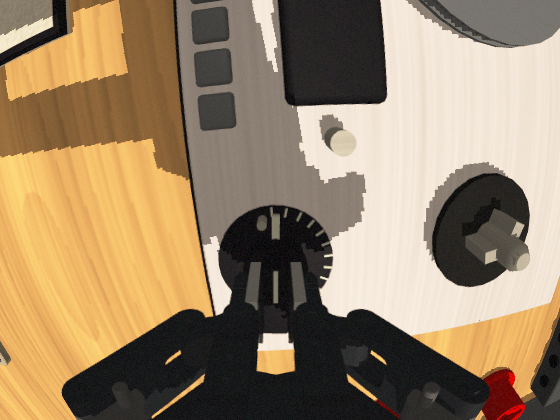

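The knob turned with the grip. The pointer at (275,225) is just short of the post at (262,223). I'll turn on until the stop is felt.

Call:
arm_command(
  increments=[
    [0,0,0,0,-0.03,0],
    [0,0,0,0,-0.06,0],
    [0,0,0,0,-0.08,0],
    [0,0,0,0,-0.1,0],
    [0,0,0,0,-0.11,0],
    [0,0,0,0,-0.12,0],
    [0,0,0,0,-0.12,0],
    [0,0,0,0,-0.12,0],
    [0,0,0,0,-0.12,0],
    [0,0,0,0,-0.12,0],
  ],
)

```text
time: 8.65
tool_pos: [492.2, 41.1, 153.3]
tcp_rot: [-90.0, 0.0, -92.1]
ft_force: [-2.5, 2.2, 5.4]
finger_gap: 11.1
```

Run:
```python
from h import *
s=r.sense();print(s["wrist_torque"],s["ft_force"],s["tcp_rot"],s["finger_gap"],s["joint_pos"])
im=snap("wrist","w3.png");cv2.imwrite("pics/w3c.png",cv2.resize(im[190:360,190:370,::-1],None,fx=3.5,fy=3.5,interpolation=2))
```

```text
[ 0.33111156  0.34611785 -0.88167796] [-2.54534338  2.22112523  5.3819106 ] [-8.99681795e+01  3.02325778e-02 -9.21373045e+01] 11.063241504035512 [-1.19835462e+00 -1.64368465e+00  1.11001451e+02  3.14933686e-02
  7.06099246e+01  9.28510943e-01]
```

View pics/w3c.png

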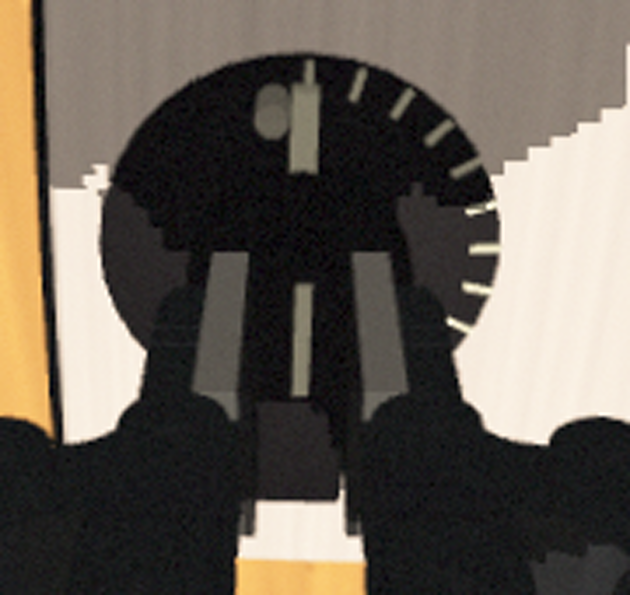

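Call:
arm_command(
  increments=[
    [0,0,0,0,0,0],
    [0,0,0,0,0,0],
    [0,0,0,0,0,0],
    [0,0,0,0,0,0],
    [0,-0.02,0,0,0,0],
    [0,-0.06,0,0,0,0],
    [0,-0.1,0,0,0,0],
    [0,-0.13,0,0,0,0],
    [0,-0.15,0,0,0,0],
    [0,-0.15,0,0,0,0],
  ],
  jaw=-0.3,
)

```text
time: 9.95
tool_pos: [492.9, 41.0, 304.8]
tcp_rot: [-89.8, 0.0, -91.9]
ft_force: [-0.1, 0.1, -0.4]
finger_gap: 55.6
```

Run:
```python
from h import *
s=r.sense();print(s["tool_pos"],s["tcp_rot"],s["finger_gap"],s["joint_pos"])
im=snap("wrist","w4.png")
L=[rectify(im,492,41,66,35,5.6,'a.png'),rectify(im,617,41,96,45,4.35,'b.png')]
cv2.imwrite('pics/ab4.png',np.hstack([cv2.resize(a,(391,391)) for a in L])[:,:,::-1])
```

```text
[492.90892355  41.00086857 304.77042507] [-8.97815054e+01  1.42326331e-03 -9.19476425e+01] 55.601006797485134 [-1.18577464e+00 -9.25875458e+00  1.01731955e+02 -1.48376170e-03
  8.73083051e+01  7.61937412e-01]
```

View pics/ab4.png

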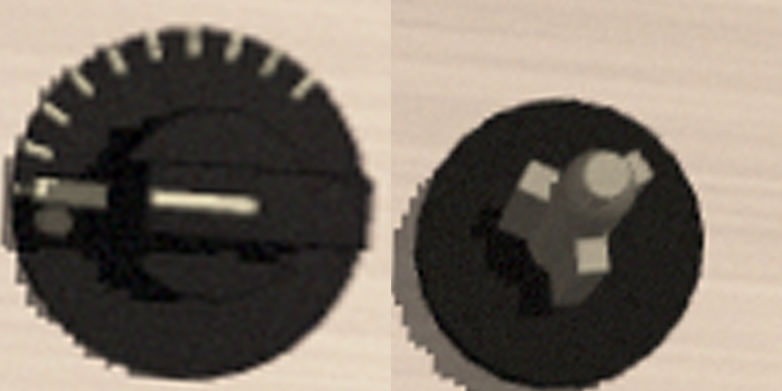

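Call:
arm_command(
  increments=[
    [0.022,0,0.007,0,0,0],
    [0.065,0,0.02,0,0,0],
    [0.115,0,0.036,0,0,0],
    [0.17,0,0.053,0,0,0],
    [0.225,0,0.07,0,0,0],
    [0.28,0,0.088,0,0,0],
    [0.325,0,0.102,0,0,0],
    [0.355,0,0.111,0,0,0],
    [0.364,0,0.114,0,0,0],
    [0.364,0,0.114,0,0,0],
  ],
)

```text
time: 11.25
tool_pos: [593.2, -326.3, 301.3]
tcp_rot: [-90.1, 0.1, -92.0]
ft_force: [-0.5, 0.0, -0.6]
finger_gap: 55.3
```

Run:
```python
from h import *
np.set_printoptions(precision=1,suppress=True)
s=r.sense();print(s["tool_pos"],s["tcp_rot"],s["finger_gap"],s["joint_pos"])
im=snap("wrist","w5.png")
for d in r.spot_point("wrist","hub"): print(d["position"],d["conf"],atz("wrist",d["position"],0))
a=rectify(im,593,-326,55,45,6.5,'a5.png')
```

```text
[ 593.2 -326.3  301.3] [-90.1   0.1 -92. ] 55.30687454614141 [-33.2  19.6  71.5   0.   89.  -31.2]
[277.2, 75.4] 0.85 [ 598.9 -208.6    0. ]
[178.8, 228.1] 0.81 [ 467.5 -387.7    0. ]
[395.5, 100.1] 0.67 [ 737.2 -235.7    0. ]
[280.2, 183.5] 0.61 [ 598.2 -334.7    0. ]
```

View pics/w5.png

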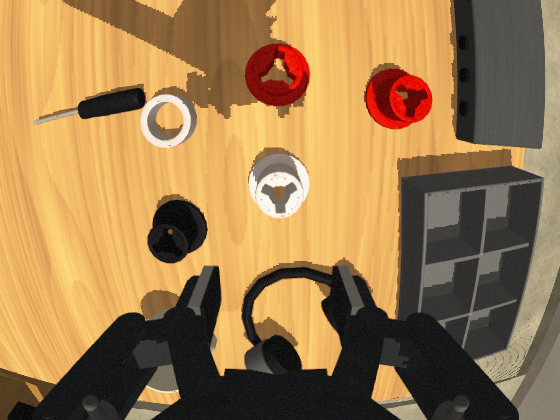

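View pics/a5.png

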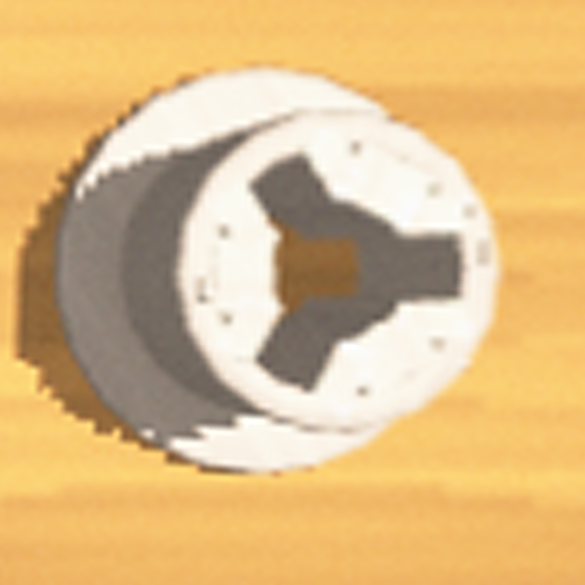

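```bash
cat > fit.py <<'E'
from h import *
from scipy.optimize import differential_evolution
from scipy.spatial.transform import Rotation as Ro
np.set_printoptions(precision=2,suppress=True)
def TT(p,rpy):
    T=np.eye(4);T[:3,:3]=Ro.from_euler('xyz',rpy,degrees=True).as_matrix();T[:3,3]=p;return T
def sample(im,T,K,P):
    c=(P-T[:3,3])@T[:3,:3];rr=np.hypot(c[:,0],c[:,1]);th=np.arctan2(rr,c[:,2])
    u=(K[0,0]*c[:,0]/rr*th+K[0,2]).astype(np.float32);v=(K[1,1]*c[:,1]/rr*th+K[1,2]).astype(np.float32)
    return cv2.remap(im,u,v,cv2.INTER_LINEAR).ravel()
def pts(lo,hi,n,st):  # polar grids
    return None
g=np.stack(np.meshgrid(np.arange(-27,27.1,.5),np.arange(-27,27.1,.5)),-1).reshape(-1,2)
def star(rmin,reach,w):
    m=np.zeros(len(g),bool)
    for k in range(3):
        a=np.radians(120*k);x=g@[np.cos(a),np.sin(a)];y=g@[-np.sin(a),np.cos(a)]
        m|=(x>rmin)&(x<reach)&(abs(y)<w/2)
    return m
def fit(im,T,K,c0,z,inside,outside,sign,rng=4):
    def at(p,m):
        a=p[2];R=np.array([[np.cos(a),-np.sin(a)],[np.sin(a),np.cos(a)]])
        q=g[m]@R.T+p[:2];return np.c_[q,np.full(len(q),z)]
    f=lambda p:-sign*(sample(im,T,K,at(p,inside)).mean()-sample(im,T,K,at(p,outside)).mean())
    s=differential_evolution(f,[(c0[0]-rng,c0[0]+rng),(c0[1]-rng,c0[1]+rng),(0,2*np.pi/3)],seed=1,popsize=20,tol=1e-6)
    return s.x[:2],np.degrees(s.x[2]),-s.fun
E
cat > run1.py <<'E'
from fit import *
s=r.sense();m=r.camera_model("wrist");K=np.array(m["intrinsics"]);Tc=np.array(m["cam_to_world"])
X=np.linalg.inv(TT(s["tool_pos"],s["tcp_rot"]))@Tc
np.save("X.npy",X);print(X)
rad=np.hypot(*g.T)
G=lambda n:cv2.cvtColor(cv2.imread(f'pics/{n}.png'),6).astype(np.float32)
# hub: dark star+bore vs bright ring
ins=star(0,19,10.5)|(rad<10.2)
print("hub",fit(G('w5'),Tc,K,(596.5,-333.5),55,ins,(rad<24)&~(star(0,20,11.5)|(rad<10.7)),-1))
# lugs: bright lug vs dark around (outer)
li=star(10,16,7);lo=(star(10,18.5,10)|((rad>16)&(rad<19)))&~star(0,16.7,7.6)&(rad>11)
for n,p,rpy in(("w1",(500.8,44.6,303.9),(-90,0,-161)),("w4",(492.9,41,304.8),(-89.8,0,-91.95))):
    print(n,fit(np.minimum(G(n),200),TT(p,rpy)@X,K,(617,41),96,li,lo,1))
E
python3 run1.py
```

```text
[[  0.     0.94   0.33 -84.22]
 [  0.    -0.33   0.94 -70.9 ]
 [  1.    -0.    -0.    -0.05]
 [  0.     0.     0.     1.  ]]
hub (array([ 596.49, -333.19]), np.float64(32.0778339196735), np.float64(127.43698120117188))
w1 (array([617.29,  40.89]), np.float64(65.13303792480276), np.float64(138.368408203125))
w4 (array([617.51,  40.37]), np.float64(65.33054056615933), np.float64(107.91265869140625))
```

Call:
arm_command(
  increments=[
    [0.0068,0.02,0.0035,0,0,0],
    [0.0068,0.06,0.0035,0,0,0],
    [0.0068,0.1,0.0035,0,0,0],
    [0.0068,0.14,0.0035,0,0,0],
    [0.0068,0.17,0.0035,0,0,0],
    [0.0068,0.19,0.0035,0,0,0],
    [0.0068,0.2,0.0035,0,0,0],
    [0.0068,0.207,0.0035,0,0,0],
    [0.0068,0.207,0.0035,0,0,0],
    [0.0068,0.207,0.0035,0,0,0],
  ],
  jaw=-0.7,
)

```text
time: 12.6
tool_pos: [597.5, -334.0, 97.2]
tcp_rot: [-89.9, -0.1, -91.9]
ft_force: [-0.5, 0.1, -0.2]
finger_gap: 72.9
```

Run:
```python
from h import *
np.set_printoptions(precision=1,suppress=True)
s=r.sense();print(s["tool_pos"],s["tcp_rot"],s["finger_gap"],s["joint_pos"])
im=snap("wrist","w6.png")
```

```text
[ 597.5 -334.    97.2] [-89.9  -0.1 -91.9] 72.86380118830425 [-33.5  29.9  80.3  -0.   69.7 -31.5]
```

View pics/w6.png

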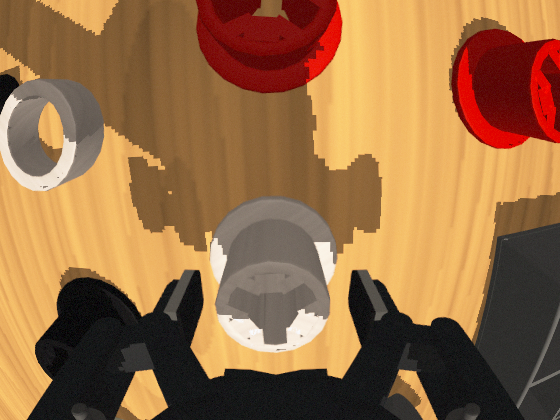

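The hub at (275,280) sits centred between the pads. Closing now.

Call:
arm_command(
  increments=[
    [0,0,0,0,0,0],
    [0,0,0,0,0,0],
    [0,0,0,0,0,0],
    [0,0,0,0,0,0],
    [0,0,0,0,0,0],
    [0,0,0,0,0,0],
    [0,0,0,0,0,0],
    [0,0,0,0,0,0],
    [0,-0.005,0,0,0,0],
    [0,-0.02,0,0,0,0],
  ],
  jaw=1,
  force=80,
)

```text
time: 13.9
tool_pos: [595.7, -332.8, 114.5]
tcp_rot: [-90.2, 0.1, -92.0]
ft_force: [0.8, -0.1, -2.5]
finger_gap: 47.8
```

Call:
arm_command(
  increments=[
    [0,-0.04,0,0,0,0],
    [0,-0.09,0,0,0,0],
    [-0.02,-0.12,0.0004,0,-0.03,0],
    [-0.065,-0.13,0.0014,0,-0.1,0],
    [-0.12,-0.13,0.0025,0,-0.19,0],
    [-0.175,-0.13,0.0036,0,-0.27,0],
    [-0.23,-0.13,0.0048,0,-0.36,0],
    [-0.285,-0.13,0.006,0,-0.44,0],
    [-0.335,-0.13,0.007,0,-0.52,0],
    [-0.36,-0.13,0.0075,0,-0.56,0],
  ],
)

```text
time: 15.15
tool_pos: [616.3, 28.8, 246.7]
tcp_rot: [-90.0, 0.0, -59.6]
ft_force: [0.6, -0.6, -1.7]
finger_gap: 47.1
```

Call:
arm_command(
  increments=[
    [-0.009,0,-0.005,0,-0.012,0],
    [-0.014,0,-0.007,0,-0.018,0],
    [-0.014,0,-0.007,0,-0.018,0],
    [-0.014,0,-0.007,0,-0.018,0],
    [-0.014,0,-0.007,0,-0.018,0],
    [-0.014,0,-0.007,0,-0.018,0],
    [-0.014,0,-0.007,0,-0.018,0],
    [-0.014,0,-0.007,0,-0.018,0],
    [-0.014,0,-0.007,0,-0.018,0],
    [-0.014,0,-0.007,0,-0.018,0],
  ],
)

```text
time: 16.4
tool_pos: [603.5, 34.6, 245.9]
tcp_rot: [-90.0, 0.0, -58.8]
ft_force: [0.7, 0.1, -2.4]
finger_gap: 47.6
```

```bash
cat > run2.py <<'E'
from fit import *
s=r.sense();print(s["tool_pos"],s["tcp_rot"],s["finger_gap"],s["joint_pos"],s["ft_force"],s["time"])
im=snap("wrist","w7.png");snap("side","s7.png");snap("scene","c7.png")
m=r.camera_model("wrist");K=np.array(m["intrinsics"]);Tc=np.array(m["cam_to_world"])
g0=cv2.cvtColor(im,cv2.COLOR_RGB2GRAY).astype(np.float32)
rad=np.hypot(*g.T);z=s["tool_pos"][2]-41.
ins=star(0,19,10.5)|(rad<10.2)
print(fit(g0,Tc,K,s["tool_pos"][:2],z,ins,(rad<24)&~(star(0,20,11.5)|(rad<10.7)),-1))
rectify(im,s["tool_pos"][0],s["tool_pos"][1],z,40,6,'a7.png')
E
python3 run2.py
```

```text
[603.47  34.61 245.88] [-90.     0.   -58.83] 47.587586237386226 [ -1.58  10.03  88.55   0.    81.42 -32.75] [ 0.74  0.09 -2.4 ] 16.4
(array([602.77,  35.07]), np.float64(65.2951550005274), np.float64(67.87309265136719))
```

View pics/w7.png

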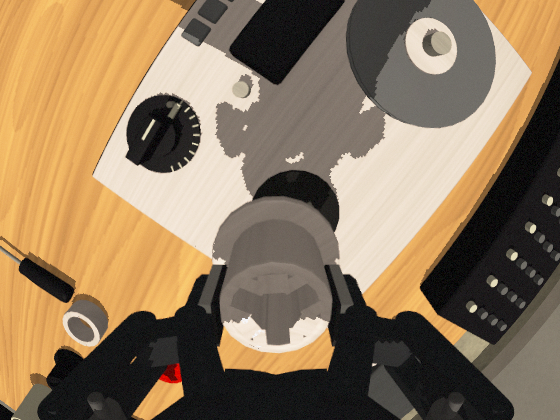

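View pics/a7.png

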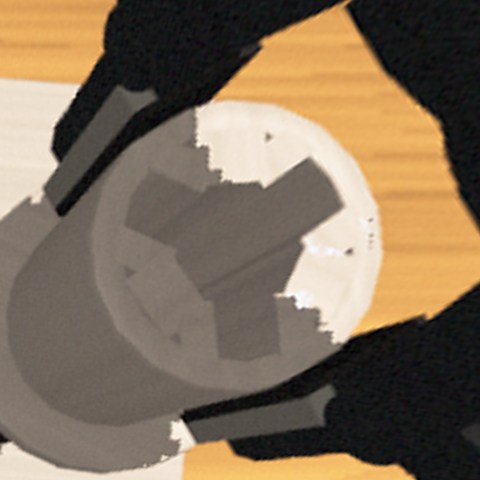

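Call:
arm_command(
  increments=[
    [0.001,0,0.008,0,0,0],
    [0.0025,0.005,0.0153,0,0,0],
    [0.0025,0.015,0.0153,0,0,0],
    [0.0025,0.025,0.0153,0,0,0],
    [0.0025,0.033,0.0153,0,0,0],
    [0.0025,0.036,0.0153,0,0,0],
    [0.0025,0.036,0.0153,0,0,0],
    [0.0025,0.036,0.0153,0,0,0],
    [0.0025,0.036,0.0153,0,0,0],
    [0.0025,0.036,0.0153,0,0,0],
  ],
)

```text
time: 17.8
tool_pos: [618.0, 40.3, 210.2]
tcp_rot: [-90.0, -0.0, -58.8]
ft_force: [0.5, 0.6, -2.7]
finger_gap: 47.7
```

```bash
sed -e 's/w7/w8/;s/s7/s8/;s/c7/c8/;s/a7/a8/' run2.py > run3.py
cat >> run3.py <<'E'
a=cv2.imread('pics/s8.png')[140:260,190:310];b=cv2.imread('pics/c8.png')[190:290,240:340]
cv2.imwrite('pics/m8.png',np.hstack([cv2.resize(a,(400,400),interpolation=2),cv2.resize(b,(400,400),interpolation=2)]))
for c in("scene","side"): print(c,proj(c,(617.4,40.7,74)),proj(c,(617.4,40.7,110)))
E
python3 run3.py
```

```text
[618.02  40.3  210.22] [-89.97  -0.02 -58.83] 47.70814963455369 [ -1.01  13.82  88.05  -0.    78.1  -32.18] [ 0.53  0.58 -2.69] 17.8
(array([617.11,  41.01]), np.float64(65.22580135783181), np.float64(67.6446304321289))
scene [289.47 243.27] [289.81 237.21]
side [235.46 210.51] [234.77 199.71]
```

View pics/m8.png

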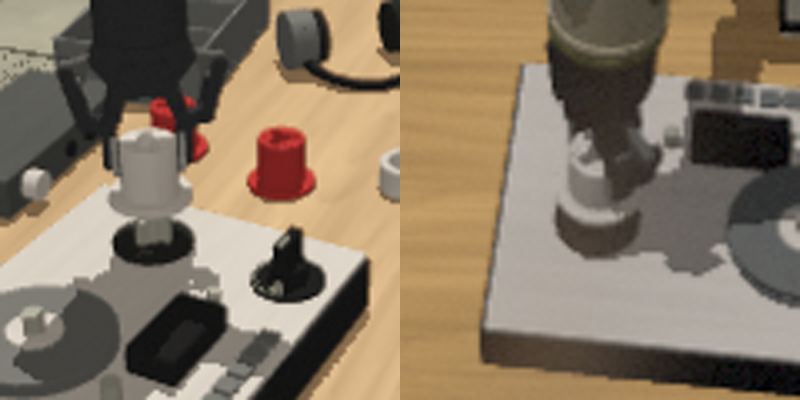

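View pics/a8.png

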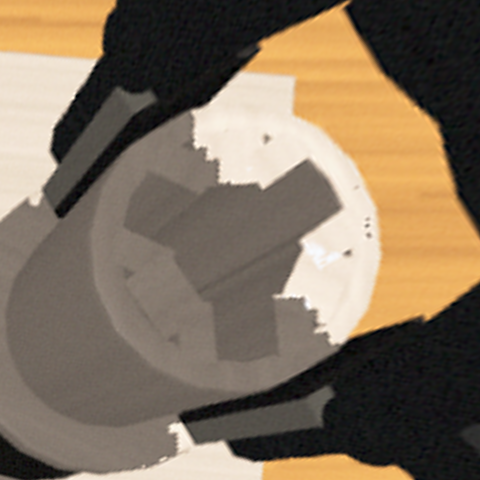

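The hub is centred above the spindle and its slots are at 65.2°, matching the lugs. Descending and watching the force.

Call:
arm_command(
  increments=[
    [0,0.004,0,0,0,0],
    [0,0.008,0,0,0,0],
    [0,0.012,0,0,0,0],
    [0,0.015,0,0,0,0],
    [0,0.018,0,0,0,0],
    [0,0.021,0,0,0,0],
    [0,0.024,0,0,0,0],
    [0,0.027,0,0,0,0],
    [0,0.03,0,0,0,0],
    [0,0.03,0,0,0,0],
  ],
)

```text
time: 19.2
tool_pos: [617.6, 40.3, 179.5]
tcp_rot: [-90.0, 0.0, -58.8]
ft_force: [0.3, 1.4, -2.3]
finger_gap: 47.5
```

Call:
arm_command(
  increments=[
    [0,0.002,0,0,0,0],
    [0,0.004,0,0,0,0],
    [0,0.006,0,0,0,0],
    [0,0.008,0,0,0,0],
    [0,0.009,0,0,0,0],
    [0,0.01,0,0,0,0],
    [0,0.011,0,0,0,0],
    [0,0.012,0,0,0,0],
    [0,0.012,0,0,0,0],
    [0,0.012,0,0,0,0],
  ],
)

```text
time: 20.45
tool_pos: [617.9, 40.3, 168.1]
tcp_rot: [-90.0, -0.0, -58.8]
ft_force: [-4.7, -0.4, 4.8]
finger_gap: 47.7
```

Call:
arm_command(
  increments=[
    [0,0.0005,0,0,0,0],
    [0,0.001,0,0,0,0],
    [0,0.0015,0,0,0,0],
    [0,0.002,0,0,0,0],
    [0,0.0025,0,0,0,0],
    [0,0.003,0,0,0,0],
    [0,0.003,0,0,0,0],
    [0,0.003,0,0,0,0],
    [0,0.003,0,0,0,0],
    [0,0.003,0,0,0,0],
  ],
)

```text
time: 21.7
tool_pos: [617.9, 40.3, 165.3]
tcp_rot: [-90.0, -0.0, -58.8]
ft_force: [-5.4, -0.2, 7.8]
finger_gap: 48.2
```

```bash
sed -i 's/w8/w9/;s/s8/s9/;s/c8/c9/;s/a8/a9/;s/m8/m9/' run3.py && sed -i 's/s8.png/s9.png/;s/c8.png/c9.png/' run3.py && python3 run3.py
```

```text
[617.87  40.32 165.3 ] [-90.    -0.   -58.83] 48.18471682616656 [ -1.01  16.27  90.09  -0.    73.64 -32.18] [-5.37 -0.22  7.76] 21.7
(array([617.3 ,  40.53]), np.float64(65.36269379626641), np.float64(62.45166015625))
scene [289.47 243.27] [289.81 237.21]
side [235.46 210.51] [234.77 199.71]
```

View pics/m9.png

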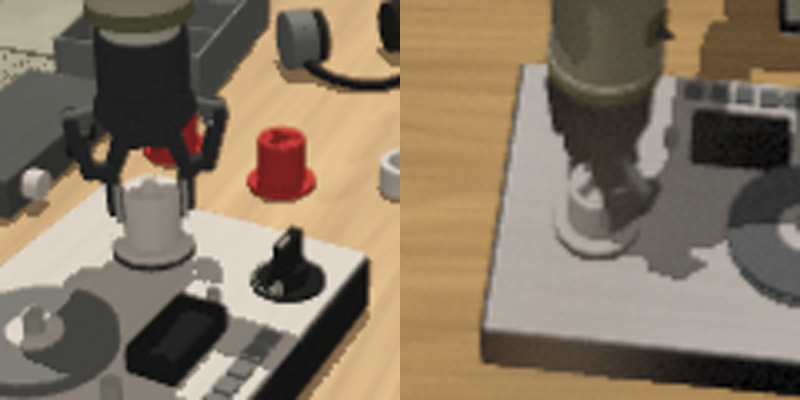

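View pics/w9.png

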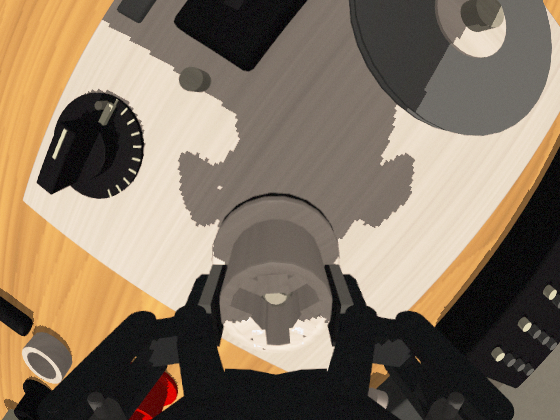

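The plate is nearly down, with about 10 N of spring force. Going on to feel the hard stop.

Call:
arm_command(
  increments=[
    [0,0.0004,0,0,0,0],
    [0,0.0008,0,0,0,0],
    [0,0.0012,0,0,0,0],
    [0,0.0015,0,0,0,0],
    [0,0.0015,0,0,0,0],
    [0,0.0015,0,0,0,0],
    [0,0.0015,0,0,0,0],
    [0,0.0015,0,0,0,0],
    [0,0.0015,0,0,0,0],
    [0,0.0015,0,0,0,0],
  ],
)

```text
time: 23.1
tool_pos: [617.9, 40.3, 164.9]
tcp_rot: [-90.0, -0.0, -58.8]
ft_force: [-10.3, -2.3, 15.5]
finger_gap: 47.9
```

```bash
sed -i 's/w9/w10/;s/s9/s10/;s/c9/c10/;s/a9/a10/;s/m9/m10/' run3.py && python3 run3.py
python3 - <<'E'
from h import *
im=cv2.imread('pics/w10.png')
cv2.imwrite('pics/k10.png',np.hstack([cv2.resize(im[80:215,20:160],(400,386),interpolation=2),cv2.resize(im[180:360,190:370],(386,386),interpolation=2)]))
s=r.sense();print(s["tool_pos"],s["ft_force"],s["qd"])
E
```

```text
[617.91  40.27 164.89] [-90.    -0.02 -58.83] 47.859243940338345 [ -1.01  16.29  90.11  -0.01  73.59 -32.18] [-10.26  -2.32  15.46] 23.1
(array([617.35,  40.5 ]), np.float64(65.39390362925566), np.float64(62.64061737060547))
scene [289.47 243.27] [289.81 237.21]
side [235.46 210.51] [234.77 199.71]
[617.91190378  40.28767682 164.91001316] [-10.07295035  -1.20608026  14.61457598] [ 0.05150081  0.00745473 -0.00040458 -0.0279927  -0.11508421 -0.03743762]
```

View pics/k10.png

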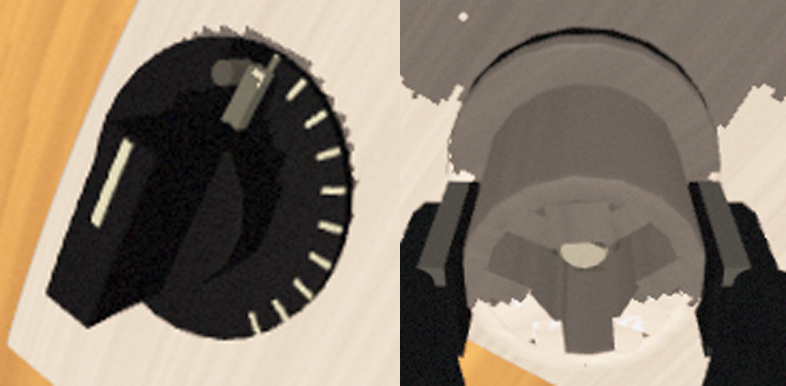

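The pointer rests against the stop post, the pin tip shows in the middle of the bore, and the flange sits on the plate. Forces are steady, so I'm handing in.

```bash
python3 -c "
from bench import r
print(r.hand_in()); s=r.sense(); print(s['time'],s['ft_force'],s['tool_pos'],s['finger_gap'])"
```

```text
the job is handed in; nothing more can be done
None
the job is handed in; nothing more can be done
```

I turned the counter knob anticlockwise to its zero stop, then put the silver three-slot hub on the bare spindle. I handed the job in at about 23 s of the 53 s allowed, still gripping the hub and pressing it down. The hand-in gave no verdict, and no reading was possible after it.

- **Knob:** The wrist moment changed by about 1 N m when the pointer met the post. The last wrist picture still showed the pointer against the post.
- **Hub position:** Before handing in, the camera fit put the hub within about 0.3 mm of the spindle axis. Its slots were at 65.4°, against 65.2° for the lugs.
- **Plate:** The hub met no resistance past the lug tops, so it meshed. From the height of the hand, its underside was then at about 68 mm, which is the pressed-home height. The last 1.5 mm of commanded push moved the hand only about 0.4 mm while the force rose by about 8 N, so I take the plate to be at its stop. The final upward reaction was about 15 N.
- **Loose end:** A steady sideways force of about 10 N remained at the wrist, probably the hub leaning lightly on the pin or lugs. I left it, since position and tilt looked right.
- **Other things:** The moves kept clear of the other objects and no unexpected contact force showed. I did not re-measure their positions.

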